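# Take the tall blank from the rack and clamp it for filing

## Task

The tallest of the three aluminium plates in the slotted rack is next to have its top edge filed. Swing the rack's keeper bar well aside, draw that plate straight up out of its slot, and stand it upright on the bed of the filing fixture, between the jaw and the fence, slid along until its side edge is against the end stop. Then press the toggle lever fully down so that the jaw clamps the plate; do not let the plate fall over, and leave the other two plates in their slots and the file, caliper and brush where they lie.

Things in the scene. Friction and masses are not known exactly. Their poses are not given: they have to be found in the camera images.
- rack: plate rack, fixed: plywood base 136 x 192 x 12 mm, two black comb cheeks (tops 60 mm above the bench) whose three pairs of upright slots, 10.5 mm wide, hold plates on edge. Origin on the bench below the middle slot; x along the plates' width, y across the slots (at y = -36, 0, +36 mm), z up. Slot floor z = 12 mm, slots open at z = 60 mm. Keeper post (14 mm thick) at y = +105 mm
- keeper (a joint): flat steel keeper bar pivoted on the rack's post about the vertical: 0 = over the middle of the plates' top edges (underside 114 mm, top 123 mm above the bench; the tall plate reaches 108 mm), grows as its free end swings towards the rack's +x (away from the robot), to 1.75 rad. Clear of every plate from about 0.9 rad. Light friction; stays where left
- keeper_knob (a point): top of the black knob on the keeper's free end: 18 mm thick, stands from 127 to 152 mm above the bench, 163 mm from the pivot
- keeper_pivot (a point): pivot axis of the keeper bar, on top of the rack's post, 124 mm above the bench
- plate_tall: the tallest aluminium plate: 100 mm wide (its x), 8 mm thick (its y), 96 mm high (its z), small holes near the corners. Origin at the middle of its bottom edge. Stands in any of the three slots
- plate_mid: middle aluminium plate, 100 x 8 x 66 mm high, origin at the middle of its bottom edge; stays in the rack
- plate_low: lowest aluminium plate, 100 x 8 x 54 mm high, origin at the middle of its bottom edge; stays in the rack
- fixture: filing fixture, fixed: dark steel base 140 x 150 x 14 mm with a steel fence (34 mm above the bed) on its +y side, an end stop block (28 mm above the bed) at its far (+x) end, and facing the fence a push-type toggle clamp with a sliding jaw. x runs along the fence towards the stop, y from clamp to fence, z up; origin on the bench below seat
- seat (a point): point on the fixture's bed (14 mm above the bench) where the middle of the tall plate's bottom edge belongs; axes as the fixture's. From it the fence's face is at y = +4 mm, the end stop's face at x = +50 mm (stop from y = -20 to +10 mm), the retracted jaw's face at about y = -18 mm: a gap 22 mm wide for the 8 mm plate, open at the near (-x) end
- clamp_jaw: sliding jaw with a sprung rubber pad: 56 mm wide, from 2 to 29 mm above the bed, driven towards the fence (+y of the fixture) by the lever, 16 mm in all. Its origin coincides with the fixture's when the jaw is retracted
- clamp_lever (a joint): toggle lever of the clamp, turning about a level axis parallel to the fixture's x: 0 = raised (65 degrees above level, leaning away from the fence) and jaw retracted, 1.05 rad = fully down, 5 degrees above level, jaw locked forward. Light friction; it stays where left
- lever_grip (a point): middle of the black round grip (17 mm thick) on the lever, on its centre line 70 mm from the pivot; the lever ends 97 mm from the pivot
- lever_pivot (a point): the lever's axis, 48 mm above the bench, 98 mm from the seat on the side away from the fence
- flat_file: file with a wooden handle, 242 mm long, lying between the rack and the fixture, handle towards the robot; bystander
- caliper: vernier caliper, 245 x 74 x 9 mm, lying beyond the work; bystander
- dust_brush: flat brush, 161 x 40 x 12 mm, lying beyond the fixture; bystander

How it is judged:
By the outcome, as a careful person would: the job done as asked, in the order asked, and still so for the second after the job is handed in, with the robot touching nothing.
It also fails if it takes over 56 s, if anything falls off the work surface, if the arm or the gripper's body presses on something with over 40 N, if the wrist force passes 120 N, or if a joint passes its speed limit or range.

## Robot

A 6-joint arm with a two-finger parallel gripper is mounted at the origin on a cart in front of the work surface, level with it; the furniture and walls round the work are solid. World frame = base frame: x ahead of the robot, y to its left, z up, the work surface at z = 0. Lengths are in m, angles in rad, forces in N, time in s.
With the tool pointing down it reaches from about 0.225 to 0.875 m from the base axis. Payload 3.4 kg.
Tool frame: the origin (TCP) lies between the finger pads; the fingertips stand 11 mm ahead of it and the grasp point (between the pads) lies 8 mm behind it (tips_ahead is the distance from the TCP to the fingertips, in m); z points along the fingers, x is the direction in which the jaws open and shut, and the axes are right-handed (so a half turn about z gives the same grasp; the last joint's range is limited). The gripper opens to 85 mm and grips with 20 to 120 N. Pads are 22 mm wide; open, the fingers measure 114 mm over their backs; the gripper's body (76 mm by 85 mm) begins 54 mm behind the grasp point. The pads swing forward as they close: fully open they stand 13 mm farther back than shut.
Start: joints at [-1.307, 0.276, 1.505, -0, 1.361, -0.121], TCP at [0.216, -0.533, 0.242] pointing down, gripper open.
Joint ranges: [-2.89, 2.89], [-0.75, 2.08], [0.22, 2.7], [-1.18, 4.32], [0.11, 2.71], [-2.7, 2.7]. Speed limits (rad/s): [2.57, 2.57, 3.14, 3.14, 3.14, 3.14].

## Interface

Orientations are given as a unit quaternion [w, x, y, z].
In Python, from rig import get_state, get_image, sign_off, masks_of, tips_ahead gives the robot as it stands.
- The arm moves only by the tool play_rows, never from a script. Its argument "series" is a list of rows, each an object of numbers: "fingers": the closure, from -1 (fully open) to 1 (shut); "dx", "dy", "dz": the shift along the world's x, y, z in mm; "turn": the turn about the world's z in rad. A call has 1 to 20 rows; each row shifts and turns the pose as measured when the row begins; what a row does not reach is not made up. A row lasts 1/12 s, in which the tool goes at most 41.7 mm and 7.16 degrees, less where a joint would pass 70% of its speed; a pose out of reach is approached as far as the arm can. A call with a gripper value outside its range is refused whole. The fingers move at their own pace and stop on an object; "squeeze" is the grip in N (left out, the last holds). Time passes only in rows, so rows that do not move let the fingers close. It gives the time, the measured TCP pose, the force and the opening at its end, in the units of the state.
- get_state(): the state, without advancing time (a new reading comes with each control period).
- get_image(name): name is "side" or "top"; returns a dict with "pixels" (480x640x3 uint8, red, green, blue), "vfov" (degrees; the focal length in pixels is half the picture's height over the tangent of half this angle, whatever the lens; pixels are square), "cx", "cy" (the principal point, pixels), "rvec" (rotation vector, rad) and "tvec" (3), from world to camera coordinates, as OpenCV has them. Camera axes: x right, y down, z forward; pixel columns grow to the right and rows downward; lengths in m; the calibration is good to about 2 mm. A picture is of the moment at which its call begins. There is no depth.
- sign_off(): hands the job in, once; it reports no verdict.
Trained networks look in a picture, given as the dict that the camera call returned (one of the last four; its "shot" number tells which), for a name from the list of things; names that differ only in an ending like _2 or _b are one class to them, and where a whole thing is asked for, a point or a joint stands for the part that bears it (a point fixed in the world has none). Each returns a list of dicts, best first, with "p" (0 to 1); they miss things now and then, are a little off and sometimes report something else, mostly with a low value. They report only what shows in the picture. A call takes as long as a camera call.
- masks_of(picture, label): "region" (480x640 bool, what is visible of it) and "xy" ([column, row] in pixels, amid what is visible of it).
The state is a dict: "clock": time; "qpos": joint angles; "qd": joint speeds; "effort": joint torques, N m; "position": TCP position; "ee_rot": TCP orientation; "contact_force": force on the tool from outside, world axes, zero at the start; "moment": the same for the moment, N m; "width": finger opening in m.
Only numpy, scipy, OpenCV 4.12 (cv2) and the standard library are available. Lean on these libraries where they do the work, as an engineer would, in place of code of your own. Each camera call takes 0.05 s, during which the arm holds its last target. There are 200 camera calls.

## Working session

There is one attempt and no reset: what is moved stays moved. The work goes in short steps, Python scripts to look and compute and a tool call to move; the robot and the scene stay as the last step left them, time stands still between calls to the robot, and variables do not carry over. Pictures are saved under pics/ and viewed, about 8 in all and at most 12, crops included, and the job is handed in when it is done.

Besides the shell and the picture viewer there is one more tool, called after "Emit:" by a JSON object that holds its "api" and its "payload", one argument or row to a line. play_rows: Moves the arm, as the interface text tells. Its arguments: {"type":"object","properties":{"series":{"type":"array"},"squeeze":{"type":"number"}},"required":["series"]}

```bash
ls; mkdir -p pics
python3 - <<'E'
from rig import *
import cv2,numpy as np
print(get_state(),tips_ahead)
for n in("side","top"):
    p=get_image(n); cv2.imwrite(f"pics/{n}0.png",p["pixels"][...,::-1])
    print(n,p["vfov"],p["cx"],p["cy"],p["rvec"],p["tvec"],p["shot"])
    for l in("rack","keeper","keeper_knob","keeper_pivot","plate_tall","plate_mid","plate_low","fixture","seat","clamp_jaw","lever_grip","lever_pivot","clamp_lever"):
        print(l,[(round(m["p"],2),np.round(m["xy"]).tolist(),int(m["region"].sum()) if m.get("region") is not None else None) for m in masks_of(p,l)[:2]])
print(get_state()["clock"])
E
```

```text
pics
{'clock': 0.0, 'qpos': array([-1.30702922e+00,  2.76619718e-01,  1.50612153e+00,  7.50721589e-07,
        1.36066927e+00, -1.20987577e-01]), 'qd': array([ 1.40154163e-03, -5.67333978e-05,  5.11731616e-05,  1.29261077e-03,
        1.09769802e-04, -2.50730189e-04]), 'effort': array([-1.07403688e-03, -4.16776800e+01, -2.45808184e+01, -1.94458653e-04,
        1.09470013e-02, -1.17892375e-05]), 'position': array([ 0.21568907, -0.53248523,  0.2414302 ]), 'ee_rot': array([-5.95507552e-04,  8.29255837e-01, -5.58868437e-01, -6.86677903e-04]), 'contact_force': array([ 0.00049514, -0.1606053 ,  0.05379681]), 'moment': array([-0.01753432,  0.02334058,  0.03572211]), 'width': 0.08523856378184355} 0.011
side 46.78842121923988 322.4152063050572 232.9497583727212 [ 0.53914985 -2.90287891  0.71850715] [0.54816617 0.26707589 1.23153491] 1
rack [(0.75, [331.0, 354.0], 3767), (0.73, [374.0, 196.0], 3093)]
keeper [(0.57, [333.0, 326.0], 674)]
keeper_knob [(0.55, [335.0, 328.0], 609)]
keeper_pivot [(0.56, [333.0, 327.0], 573)]
plate_tall [(0.85, [344.0, 325.0], 631)]
plate_mid [(0.62, [341.0, 340.0],
[... 418 characters left out ...]
14911108  0.04067288] [-0.00226189  0.60157074  1.0770056 ] 2
rack [(0.93, [239.0, 299.0], 5016)]
keeper [(0.59, [230.0, 292.0], 765)]
keeper_knob [(0.94, [232.0, 294.0], 741)]
keeper_pivot [(0.94, [232.0, 296.0], 777), (0.47, [331.0, 294.0], 1058)]
plate_tall [(0.61, [245.0, 300.0], 453), (0.42, [471.0, 276.0], 264)]
plate_mid [(0.69, [233.0, 300.0], 428)]
plate_low [(0.64, [271.0, 300.0], 232), (0.5, [330.0, 289.0], 1134)]
fixture [(0.88, [428.0, 274.0], 5142)]
seat [(0.75, [426.0, 277.0], 5179)]
clamp_jaw [(0.76, [422.0, 275.0], 445), (0.33, [428.0, 273.0], 5323)]
lever_grip [(0.6, [474.0, 278.0], 285)]
lever_pivot [(0.9, [472.0, 278.0], 401)]
clamp_lever [(0.84, [473.0, 280.0], 340)]
1.4
```

Run:
```python
import cv2
a=cv2.imread("pics/top0.png")[210:390,160:520]; b=cv2.imread("pics/side0.png")[110:430,220:520]
cv2.imwrite("pics/top0c.png",cv2.resize(a,(800,400),interpolation=2)); cv2.imwrite("pics/side0c.png",cv2.resize(b,(562,600),interpolation=2))
```

```text
(no output)
```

View pics/top0c.png

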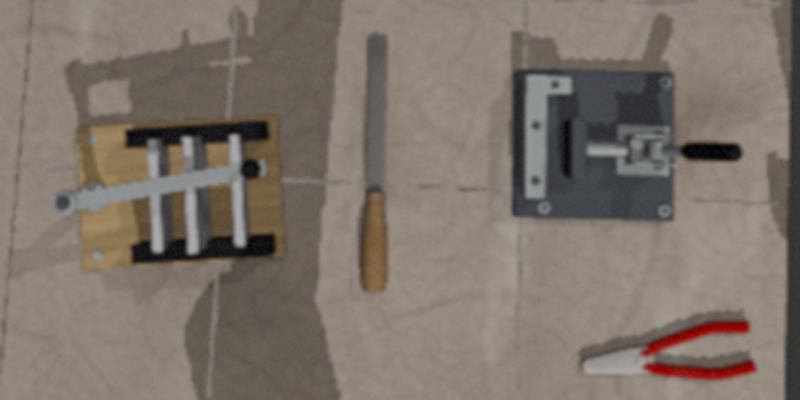

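View pics/side0c.png

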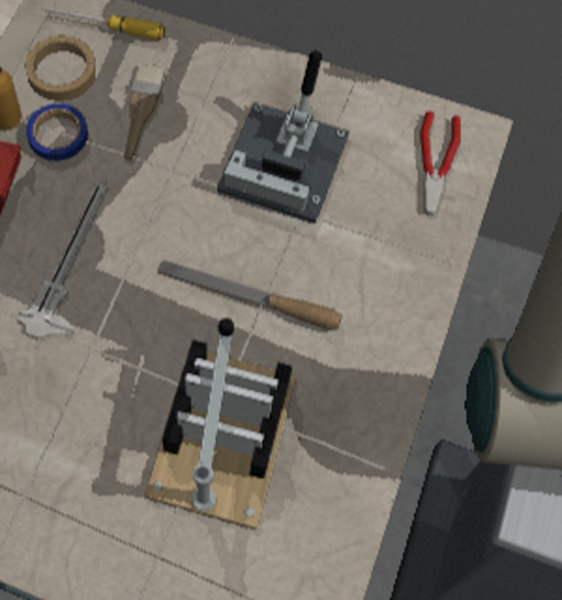

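The middle slot (y=0) holds the tall plate: in the top crop, its top edge runs about (187,138) to (194,250). The keeper pivot is near (65,202) and the knob near (252,168). The fixture's fence is at the left of its base, and the lever is raised at about (710,152). I'll zoom in for precise picks.

Run:
```python
import cv2,numpy as np
t=cv2.imread("pics/top0.png")
a=t[255:335,180:300]; b=t[235:315,385:505]
o=np.vstack([cv2.resize(x,None,fx=6.6,fy=3.7 if 0 else 6.6,interpolation=cv2.INTER_CUBIC)[:528] for x in(a,b)])
o=np.vstack([cv2.resize(x,(600,400)[:2],interpolation=cv2.INTER_CUBIC)[:300] if 0 else cv2.resize(x[:60] if 0 else x,(450,300),interpolation=cv2.INTER_CUBIC) for x in(a,b)])
s=cv2.imread("pics/side0.png")
c=cv2.resize(s[270:395,295:380],(350,515)); o2=np.zeros((600,350,3),np.uint8);o2[:515]=c
cv2.imwrite("pics/z0.png",np.hstack([o,o2]))
```

```text
(no output)
```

View pics/z0.png

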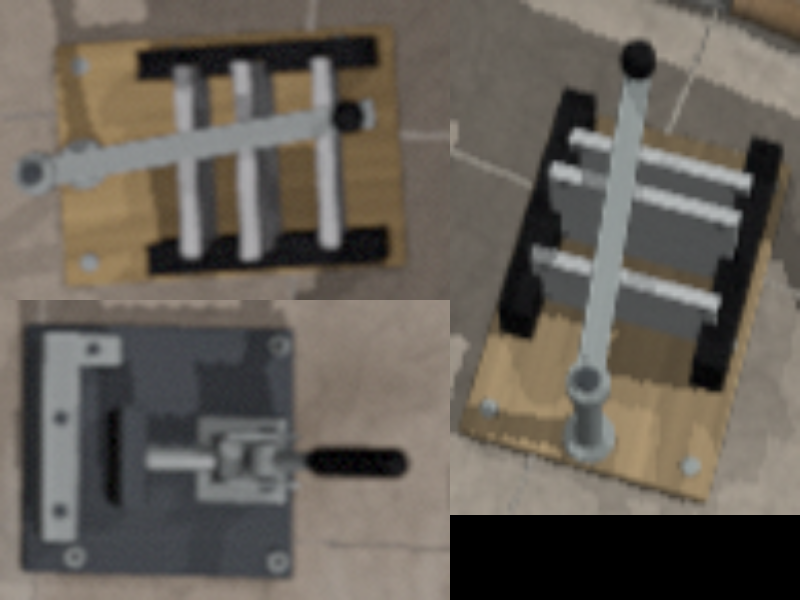

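The zoom shows the tall plate's top edge from (242,63) to (251,260), the pivot at (33,172), the knob at (348,115), the fence's inner face at u≈80 and the stop's face at v≈365. Next I'll fit both poses.

```bash
cat > h.py <<'E'
import cv2,numpy as np
from scipy.optimize import least_squares
def K(p):
    f=240/np.tan(np.radians(p["vfov"])/2); return np.array([[f,0,p["cx"]],[0,f,p["cy"]],[0,0,1]])
def back(p,uv,z):
    R=cv2.Rodrigues(np.array(p["rvec"]))[0]; t=np.array(p["tvec"])
    d=R.T@np.linalg.inv(K(p))@[uv[0],uv[1],1]; c=-R.T@t
    return c+d*(z-c[2])/d[2]
def proj(p,X): return cv2.projectPoints(np.array(X,float).reshape(-1,3),np.array(p["rvec"]),np.array(p["tvec"]),K(p),None)[0].reshape(-1,2)
E
python3 - <<'E'
from h import *; from rig import *
p=get_image("top"); s=get_image("side")
T=lambda u,v:(180+u/3.75,255+v/3.75); F=lambda u,v:(385+u/3.75,235+(v-300)/3.75); S=lambda u,v:(295+(u-450)*85/350,270+v*125/515)
def show(n,q,z,c=p): print(n,np.round(back(c,q,z)*1000)[:2])
for n,q,z in [("tall far",(242,63),.108),("tall near",(251,260),.108),("mid far",(185,67),.078),("mid n",(192,257),.078),("low f",(320,58),.066),("low n",(330,247),.066),("piv",(33,172),.127),("knob",(348,115),.152)]+[("base",q,.012) for q in((55,45),(392,28),(405,262),(68,285))]: show(n,T(*q),z)
for n,q,z in [("tall far",(552,172),.108),("tall near",(740,218),.108),("low f",(572,136),.066),("low n",(750,182),.066),("mid f",(534,255),.078),("mid n",(718,303),.078),("piv",(588,380),.127),("knob",(638,50),.152)]: show("S "+n,S(*q),z,s)
for n,q,z in [("fence f",(80,365),.048),("fence n",(78,540),.048),("fenceback n",(43,540),.048),("fenceback f",(43,333),.048),("stop end",(121,365),.042),("jaw f",(107,408),.043),("jaw n",(110,505),.043),("lever base",(300,462),.05),("lever tip",(405,462),.136)]+[("base",q,.014) for q in((22,327),(292,330),(292,577),(22,570))]: show(n,F(*q),z)
E
```

```text
tall far [536. 141.]
tall near [436. 133.]
mid far [533. 176.]
mid n [434. 168.]
low f [540. 106.]
low n [440.  97.]
piv [478. 241.]
knob [512.  81.]
base [543. 262.]
base [558.  72.]
base [428.  60.]
base [409. 249.]
S tall far [537. 143.]
S tall near [439. 132.]
S low f [540. 107.]
S low n [443.  97.]
S mid f [533. 179.]
S mid n [436. 169.]
S piv [479. 242.]
S knob [513.  82.]
fence f [ 585. -178.]
fence n [ 490. -178.]
fenceback n [ 490. -160.]
fenceback f [ 602. -157.]
stop end [ 586. -201.]
jaw f [ 562. -194.]
jaw n [ 510. -196.]
lever base [ 536. -296.]
lever tip [ 537. -324.]
base [ 607. -150.]
base [ 609. -300.]
base [ 472. -302.]
base [ 472. -153.]
```

Emit:
{"api": "play_rows", "payload": {
  "series": [
    {"fingers": 1,"dx": 14,"dy": 34,"dz": 0,"turn": -0.01},
    {"fingers": 1,"dx": 14,"dy": 34,"dz": 0,"turn": -0.01},
    {"fingers": 1,"dx": 14,"dy": 34,"dz": 0,"turn": -0.01},
    {"fingers": 1,"dx": 14,"dy": 34,"dz": 0,"turn": -0.01},
    {"fingers": 1,"dx": 14,"dy": 34,"dz": 0,"turn": -0.01},
    {"fingers": 1,"dx": 14,"dy": 34,"dz": 0,"turn": -0.01},
    {"fingers": 1,"dx": 14,"dy": 34,"dz": 0,"turn": -0.01},
    {"fingers": 1,"dx": 14,"dy": 34,"dz": 0,"turn": -0.01},
    {"fingers": 1,"dx": 14,"dy": 34,"dz": 0,"turn": -0.01},
    {"fingers": 1,"dx": 14,"dy": 34,"dz": 0,"turn": -0.01},
    {"fingers": 1,"dx": 14,"dy": 34,"dz": 0,"turn": -0.01},
    {"fingers": 1,"dx": 14,"dy": 34,"dz": 0,"turn": -0.01},
    {"fingers": 1,"dx": 14,"dy": 34,"dz": 0,"turn": -0.01},
    {"fingers": 1,"dx": 14,"dy": 34,"dz": 0,"turn": -0.01},
    {"fingers": 1,"dx": 14,"dy": 34,"dz": 0,"turn": -0.01},
    {"fingers": 1,"dx": 14,"dy": 34,"dz": 0,"turn": -0.01},
    {"fingers": 1,"dx": 14,"dy": 34,"dz": 0,"turn": -0.01},
    {"fingers": 1}
  ],
  "squeeze": 60
}}

```text
invalid input at $.series[17]: expected keys fingers, dx, dy, dz, turn
```

Emit:
{"api": "play_rows", "payload": {
  "series": [
    {"fingers": 1,"dx": 14,"dy": 34,"dz": 0,"turn": -0.01},
    {"fingers": 1,"dx": 14,"dy": 34,"dz": 0,"turn": -0.01},
    {"fingers": 1,"dx": 14,"dy": 34,"dz": 0,"turn": -0.01},
    {"fingers": 1,"dx": 14,"dy": 34,"dz": 0,"turn": -0.01},
    {"fingers": 1,"dx": 14,"dy": 34,"dz": 0,"turn": -0.01},
    {"fingers": 1,"dx": 14,"dy": 34,"dz": 0,"turn": -0.01},
    {"fingers": 1,"dx": 14,"dy": 34,"dz": 0,"turn": -0.01},
    {"fingers": 1,"dx": 14,"dy": 34,"dz": 0,"turn": -0.01},
    {"fingers": 1,"dx": 14,"dy": 34,"dz": 0,"turn": -0.01},
    {"fingers": 1,"dx": 14,"dy": 34,"dz": 0,"turn": -0.01},
    {"fingers": 1,"dx": 14,"dy": 34,"dz": 0,"turn": -0.01},
    {"fingers": 1,"dx": 14,"dy": 34,"dz": 0,"turn": -0.01},
    {"fingers": 1,"dx": 14,"dy": 34,"dz": 0,"turn": -0.01},
    {"fingers": 1,"dx": 14,"dy": 34,"dz": 0,"turn": -0.01},
    {"fingers": 1,"dx": 14,"dy": 34,"dz": 0,"turn": -0.01},
    {"fingers": 1,"dx": 14,"dy": 34,"dz": 0,"turn": -0.01},
    {"fingers": 1,"dx": 14,"dy": 34,"dz": 0,"turn": -0.01}
  ],
  "squeeze": 60
}}

```text
clock: 2.92
position: [0.4564, 0.0637, 0.2443]
ee_rot: [0.001, 0.771, -0.636, 0.007]
contact_force: [0.5, -1.2, -0.3]
width: 0.0
```

Emit:
{"api": "play_rows", "payload": {
  "series": [
    {"fingers": 1,"dx": 0,"dy": 3,"dz": -26,"turn": 0},
    {"fingers": 1,"dx": 0,"dy": 3,"dz": -26,"turn": 0},
    {"fingers": 1,"dx": 0,"dy": 3,"dz": -26,"turn": 0},
    {"fingers": 1,"dx": 0,"dy": 3,"dz": -24,"turn": 0},
    {"fingers": 1,"dx": 10,"dy": 1,"dz": 0,"turn": 0},
    {"fingers": 1,"dx": 10,"dy": 1,"dz": 0,"turn": 0},
    {"fingers": 1,"dx": 10,"dy": 1,"dz": 0,"turn": 0}
  ]
}}

```text
clock: 3.5
position: [0.4916, 0.0895, 0.1422]
ee_rot: [-0.004, 0.776, -0.631, 0.009]
contact_force: [-1.4, -0.8, -0.9]
width: -0.0
```

Emit:
{"api": "play_rows", "payload": {
  "series": [
    {"fingers": 1,"dx": -6,"dy": -6,"dz": 0,"turn": 0},
    {"fingers": 1,"dx": 4,"dy": -6,"dz": 0,"turn": 0},
    {"fingers": 1,"dx": 20,"dy": 3,"dz": 0,"turn": 0.1},
    {"fingers": 1,"dx": 19,"dy": 5,"dz": 0,"turn": 0.12},
    {"fingers": 1,"dx": 18,"dy": 8,"dz": 0,"turn": 0.12}
  ]
}}

```text
clock: 3.92
position: [0.5525, 0.0892, 0.1487]
ee_rot: [-0.007, 0.874, -0.486, 0.012]
contact_force: [-0.4, 0.3, -0.4]
width: -0.0001
```

Run:
```python
from rig import *; import cv2
p=get_image("top"); cv2.imwrite("pics/t1.png",cv2.resize(p["pixels"][200:380,150:390,::-1],(640,480)))
```

```text
(no output)
```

View pics/t1.png

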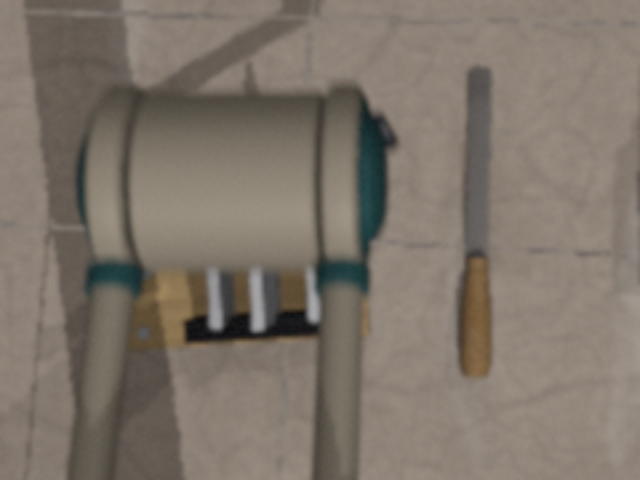

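The arm hides the keeper in the top view, but no bar shows over the plates any more. I'll carry on round the arc.

Emit:
{"api": "play_rows", "payload": {
  "series": [
    {"fingers": 1,"dx": 17,"dy": 11,"dz": -3,"turn": 0.12},
    {"fingers": 1,"dx": 15,"dy": 13,"dz": -2,"turn": 0.12},
    {"fingers": 1,"dx": 14,"dy": 15,"dz": -1,"turn": 0.12},
    {"fingers": 1,"dx": 12,"dy": 16,"dz": -1,"turn": 0.12},
    {"fingers": 1,"dx": 10,"dy": 17,"dz": -1,"turn": 0.12},
    {"fingers": 1,"dx": 8,"dy": 18,"dz": 0,"turn": 0.12},
    {"fingers": 1,"dx": 5,"dy": 19,"dz": 0,"turn": 0.12}
  ]
}}

```text
clock: 4.55
position: [0.6485, 0.1919, 0.1498]
ee_rot: [-0.015, 0.997, -0.076, 0.017]
contact_force: [1.2, -0.3, -0.5]
width: -0.0002
```

Run:
```python
from rig import *; import cv2
p=get_image("side"); cv2.imwrite("pics/s1.png",cv2.resize(p["pixels"][230:430,180:447,::-1],(640,480)))
from h import *
for l in("keeper","keeper_knob"):
  for m in masks_of(p,l)[:2]: print(l,m["p"],m["xy"],back(p,m["xy"],.135))
```

```text
keeper 0.58 [297.7, 339.5] [0.5527863  0.22297431 0.135     ]
keeper_knob 0.81 [298.6, 345.2] [0.54662351 0.23316972 0.135     ]
```

View pics/s1.png

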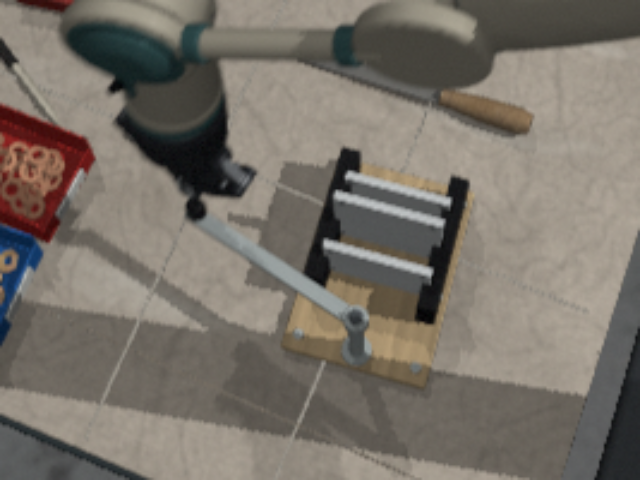

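The keeper bar now lies well aside: knob near (197,210), pivot near (356,318), about 1.3 rad. All three plates are still in their slots. Next I'll go above the tall plate.

Emit:
{"api": "play_rows", "payload": {
  "series": [
    {"fingers": 1,"dx": 0,"dy": -10,"dz": 35,"turn": 0},
    {"fingers": 0,"dx": -6,"dy": -4,"dz": 35,"turn": -0.12},
    {"fingers": 0,"dx": -15,"dy": -4,"dz": 0,"turn": -0.12},
    {"fingers": 0,"dx": -15,"dy": -4,"dz": 0,"turn": -0.12},
    {"fingers": 0,"dx": -15,"dy": -4,"dz": 0,"turn": -0.12},
    {"fingers": 0,"dx": -15,"dy": -4,"dz": 0,"turn": -0.12},
    {"fingers": 0,"dx": -15,"dy": -4,"dz": 0,"turn": -0.12},
    {"fingers": 0,"dx": -15,"dy": -4,"dz": 0,"turn": -0.12},
    {"fingers": 0,"dx": -15,"dy": -4,"dz": 0,"turn": -0.12},
    {"fingers": 0,"dx": -15,"dy": -4,"dz": 0,"turn": -0.12},
    {"fingers": 0,"dx": -15,"dy": -4,"dz": 0,"turn": -0.12},
    {"fingers": 0,"dx": -15,"dy": -4,"dz": 0,"turn": -0.12},
    {"fingers": 0,"dx": -5,"dy": -3,"dz": 0,"turn": 0},
    {"fingers": 0,"dx": 0,"dy": 0,"dz": 0,"turn": 0}
  ]
}}

```text
clock: 5.87
position: [0.4728, 0.1116, 0.23]
ee_rot: [0.0, 0.716, -0.698, 0.026]
contact_force: [0.2, 0.4, -0.0]
width: 0.0426
```

```bash
cat > st.py <<'E'
from rig import *; import numpy as np
from scipy.spatial.transform import Rotation as R
s=get_state(); w,x,y,z=s["ee_rot"]; M=R.from_quat([x,y,z,w]).as_matrix()
print(s["clock"],np.round(s["position"]*1000,1),"yaw",round(np.arctan2(M[1,0],M[0,0]),3),"approach",np.round(M[:,2],3),"q",np.round(s["qpos"],2),"F",np.round(s["contact_force"],1),"w",s["width"])
E
python3 st.py
```

```text
5.8667 [472.8 111.6 230. ] yaw -1.545 approach [ 0.037 -0.037 -0.999] q [ 0.12  0.13  1.72 -0.04  1.25  1.68] F [ 0.2  0.4 -0. ] w 0.04264536431109027
```

Emit:
{"api": "play_rows", "payload": {
  "series": [
    {"fingers": 0,"dx": 7,"dy": 13,"dz": -20,"turn": 0.03},
    {"fingers": 0,"dx": 7,"dy": 13,"dz": -20,"turn": 0.03},
    {"fingers": 0,"dx": 0,"dy": 0,"dz": -20,"turn": 0},
    {"fingers": 0,"dx": 0,"dy": 0,"dz": 0,"turn": 0}
  ]
}}

```text
clock: 6.2
position: [0.491, 0.1356, 0.1723]
ee_rot: [-0.005, 0.738, -0.674, 0.031]
contact_force: [-0.6, 0.1, 0.2]
width: 0.0425
```

```bash
python3 st.py
```

```text
6.2 [491.  135.6 172.3] yaw -1.481 approach [ 0.052 -0.034 -0.998] q [ 0.16  0.21  1.78 -0.05  1.1   1.66] F [-0.6  0.1  0.2] w 0.04249841209014034
```

Emit:
{"api": "play_rows", "payload": {
  "series": [
    {"fingers": 0,"dx": -1,"dy": 1,"dz": -10,"turn": 0},
    {"fingers": 0,"dx": -1,"dy": 1,"dz": -10,"turn": 0},
    {"fingers": 0,"dx": -1,"dy": 0,"dz": -10,"turn": 0},
    {"fingers": 0,"dx": 0,"dy": 0,"dz": -10,"turn": 0},
    {"fingers": 0,"dx": 0,"dy": 0,"dz": -10,"turn": 0},
    {"fingers": 0,"dx": 0,"dy": 0,"dz": -10,"turn": 0},
    {"fingers": 0,"dx": 0,"dy": 0,"dz": -10,"turn": 0},
    {"fingers": 0,"dx": 0,"dy": 0,"dz": -3,"turn": 0},
    {"fingers": 0,"dx": 0,"dy": 0,"dz": 0,"turn": 0}
  ]
}}

```text
clock: 6.95
position: [0.4975, 0.1348, 0.1026]
ee_rot: [-0.009, 0.739, -0.673, 0.035]
contact_force: [-0.0, -0.9, -0.1]
width: 0.0424
```

```bash
python3 st.py
python3 - <<'E'
from rig import *; import cv2
p=get_image("side"); cv2.imwrite("pics/s2.png",cv2.resize(p["pixels"][270:390,280:400,::-1],(600,600),interpolation=2))
E
```

```text
6.95 [497.5 134.8 102.6] yaw -1.478 approach [ 0.065 -0.034 -0.997] q [ 0.16  0.28  1.88 -0.05  0.92  1.67] F [-0.  -0.9 -0.1] w 0.042412639097407424
```

View pics/s2.png

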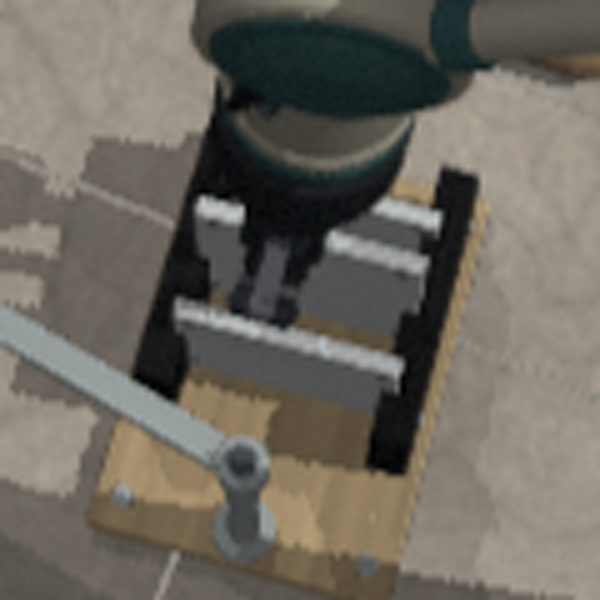

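The fingers straddle the tall plate (near finger around (265,280)), with the neighbours clear. I'll nudge to the plate's centre, then close.

Emit:
{"api": "play_rows", "payload": {
  "series": [
    {"fingers": 0,"dx": -9,"dy": 2,"dz": -3,"turn": 0},
    {"fingers": 0,"dx": -2,"dy": 1,"dz": -4,"turn": 0},
    {"fingers": 1,"dx": 0,"dy": 0,"dz": 0,"turn": 0},
    {"fingers": 1,"dx": 0,"dy": 0,"dz": 0,"turn": 0},
    {"fingers": 1,"dx": 0,"dy": 0,"dz": 0,"turn": 0},
    {"fingers": 1,"dx": 0,"dy": 0,"dz": 0,"turn": 0},
    {"fingers": 1,"dx": 0,"dy": 0,"dz": 0,"turn": 0},
    {"fingers": 1,"dx": 0,"dy": 0,"dz": 0,"turn": 0}
  ],
  "squeeze": 60
}}

```text
clock: 7.67
position: [0.4868, 0.1388, 0.0977]
ee_rot: [-0.012, 0.739, -0.672, 0.037]
contact_force: [0.1, -0.0, -0.9]
width: 0.0066
```

```bash
python3 st.py
```

```text
7.6667 [486.8 138.8  97.7] yaw -1.477 approach [ 0.07  -0.032 -0.997] q [ 0.17  0.28  1.91 -0.06  0.89  1.68] F [ 0.1 -0.  -0.9] w 0.006555260629824253
```

Emit:
{"api": "play_rows", "payload": {
  "series": [
    {"fingers": 1,"dx": 1,"dy": 0,"dz": 8,"turn": 0},
    {"fingers": 1,"dx": 1,"dy": 0,"dz": 8,"turn": 0},
    {"fingers": 1,"dx": 1,"dy": 0,"dz": 8,"turn": 0}
  ]
}}

```text
clock: 7.92
position: [0.4876, 0.1387, 0.121]
ee_rot: [-0.009, 0.739, -0.673, 0.034]
contact_force: [0.0, 1.1, -2.5]
width: 0.0066
```

```bash
python3 st.py
```

```text
7.9167 [487.6 138.7 121. ] yaw -1.478 approach [ 0.063 -0.033 -0.997] q [ 0.17  0.25  1.87 -0.05  0.96  1.68] F [ 0.   1.1 -2.5] w 0.006568734180804246
```

Emit:
{"api": "play_rows", "payload": {
  "series": [
    {"fingers": 1,"dx": 1,"dy": 0,"dz": 10,"turn": 0},
    {"fingers": 1,"dx": 1,"dy": 0,"dz": 10,"turn": 0},
    {"fingers": 1,"dx": 1,"dy": 0,"dz": 10,"turn": 0},
    {"fingers": 1,"dx": 1,"dy": 0,"dz": 12,"turn": 0},
    {"fingers": 1,"dx": 1,"dy": 0,"dz": 14,"turn": 0},
    {"fingers": 1,"dx": 1,"dy": 0,"dz": 14,"turn": 0},
    {"fingers": 1,"dx": 1,"dy": 0,"dz": 10,"turn": 0},
    {"fingers": 1,"dx": 0,"dy": 0,"dz": 0,"turn": 0}
  ]
}}

```text
clock: 8.58
position: [0.4963, 0.1377, 0.2126]
ee_rot: [-0.011, 0.739, -0.672, 0.037]
contact_force: [-0.3, 0.1, -1.6]
width: 0.0066
```

```bash
python3 st.py
```

```text
8.5833 [496.3 137.7 212.6] yaw -1.478 approach [ 0.069 -0.033 -0.997] q [ 0.17  0.18  1.72 -0.05  1.18  1.66] F [-0.3  0.1 -1.6] w 0.006603013824591084
```

Emit:
{"api": "play_rows", "payload": {
  "series": [
    {"fingers": 1,"dx": 2,"dy": -15,"dz": 0,"turn": -0.006},
    {"fingers": 1,"dx": 2,"dy": -26,"dz": 0,"turn": -0.006},
    {"fingers": 1,"dx": 2,"dy": -26,"dz": 0,"turn": -0.006},
    {"fingers": 1,"dx": 2,"dy": -26,"dz": 0,"turn": -0.006},
    {"fingers": 1,"dx": 2,"dy": -26,"dz": 0,"turn": -0.006},
    {"fingers": 1,"dx": 2,"dy": -26,"dz": 0,"turn": -0.006},
    {"fingers": 1,"dx": 2,"dy": -26,"dz": 0,"turn": -0.006},
    {"fingers": 1,"dx": 2,"dy": -26,"dz": 0,"turn": -0.006},
    {"fingers": 1,"dx": 2,"dy": -26,"dz": 0,"turn": -0.006},
    {"fingers": 1,"dx": 2,"dy": -26,"dz": 0,"turn": -0.006},
    {"fingers": 1,"dx": 2,"dy": -26,"dz": 0,"turn": -0.006},
    {"fingers": 1,"dx": 2,"dy": -26,"dz": 0,"turn": -0.006},
    {"fingers": 1,"dx": 2,"dy": -20,"dz": 0,"turn": -0.006},
    {"fingers": 1,"dx": 0,"dy": 0,"dz": 0,"turn": 0}
  ]
}}

```text
clock: 9.75
position: [0.5185, -0.1985, 0.2142]
ee_rot: [-0.008, 0.713, -0.7, 0.038]
contact_force: [0.4, -0.5, -1.9]
width: 0.0065
```

```bash
python3 st.py
```

```text
9.75 [ 518.5 -198.5  214.2] yaw -1.553 approach [ 0.066 -0.041 -0.997] q [-0.49  0.22  1.65 -0.01  1.19  1.07] F [ 0.4 -0.5 -1.9] w 0.006540229756534828
```

Emit:
{"api": "play_rows", "payload": {
  "series": [
    {"fingers": 1,"dx": 2,"dy": 7,"dz": -14,"turn": 0},
    {"fingers": 1,"dx": 1,"dy": 6,"dz": -14,"turn": 0},
    {"fingers": 1,"dx": 0,"dy": 0,"dz": -14,"turn": 0},
    {"fingers": 1,"dx": 0,"dy": 0,"dz": -14,"turn": 0},
    {"fingers": 1,"dx": 0,"dy": 0,"dz": -9,"turn": 0},
    {"fingers": 1,"dx": 0,"dy": 0,"dz": 0,"turn": 0}
  ]
}}

```text
clock: 10.25
position: [0.5199, -0.1859, 0.1468]
ee_rot: [-0.008, 0.712, -0.701, 0.038]
contact_force: [-0.1, -0.0, -1.4]
width: 0.0065
```

```bash
python3 st.py
python3 - <<'E'
from rig import *; import cv2,numpy as np
p=get_image("side"); t=get_image("top")
a=cv2.resize(p["pixels"][140:240,330:430,::-1],(400,600*400//600),interpolation=2)
b=cv2.resize(t["pixels"][220:320,375:475,::-1],(400,400),interpolation=2)
cv2.imwrite("pics/p3.png",np.hstack([a,b]))
E
```

```text
10.25 [ 519.9 -185.9  146.8] yaw -1.557 approach [ 0.065 -0.041 -0.997] q [-0.46  0.28  1.76 -0.01  1.03  1.1 ] F [-0.1 -0.  -1.4] w 0.006514960241960757
```

View pics/p3.png

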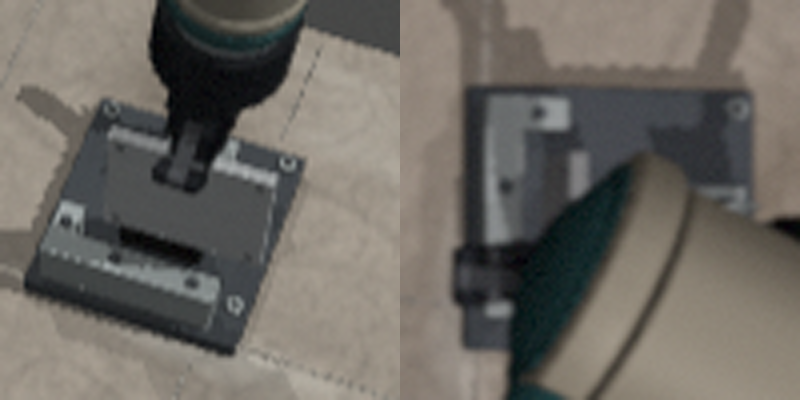

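The side crop shows the plate upright over the bed, bottom edge about (105,222) to (262,262). The top crop shows the plate's far top corner near (578,150). I'll back-project those.

Run:
```python
from rig import *; from h import *
p=get_image("side");t=get_image("top")
S=lambda u,v:(330+u/4,140+v/4); T=lambda u,v:(375+(u-400)/4,220+v/4)
for n,q,z in [("topf",(108,130),.157),("topn",(277,180),.157),("botf",(105,222),.061),("botn",(262,262),.061)]: print(n,np.round(back(p,S(*q),z)*1000))
print(np.round(back(t,T(578,150),.157)*1000),np.round(back(t,T(578,195),.157)*1000))
# fence, stop, jaw in side
for n,q,z in [("fence top inner far",(80,215),.048),("stop",(85,210),.042)]: print(n,np.round(back(p,S(*q),z)*1000))
# expected plate proj
X=lambda x,y,z:(proj(p,[[x,y,z]])[0]-[330,140])*4
for x in(.47,.57):
  for z in(.061,.157): print(x,z,X(x,-.186,z))
```

```text
topf [ 572. -185.  157.]
topn [ 471. -187.  157.]
botf [ 570. -184.   61.]
botn [ 471. -190.   61.]
[ 571. -185.  157.] [ 551. -185.  157.]
fence top inner far [ 588. -191.   48.]
stop [ 588. -199.   42.]
0.47 0.061 [261.48988192 268.42387823]
0.47 0.157 [278.70218697 182.12164701]
0.57 0.061 [105.72859651 218.66543756]
0.57 0.157 [112.35352132 130.28813411]
```

Emit:
{"api": "play_rows", "payload": {
  "series": [
    {"fingers": 1,"dx": -1,"dy": 0,"dz": -10,"turn": 0},
    {"fingers": 1,"dx": -1,"dy": 0,"dz": -10,"turn": 0},
    {"fingers": 1,"dx": -1,"dy": 0,"dz": -9,"turn": 0},
    {"fingers": 1,"dx": 0,"dy": 0,"dz": -8,"turn": 0},
    {"fingers": 1,"dx": 0,"dy": 0,"dz": -4,"turn": 0},
    {"fingers": 1,"dx": 0,"dy": 0,"dz": 0,"turn": 0}
  ]
}}

```text
clock: 10.95
position: [0.521, -0.1883, 0.109]
ee_rot: [-0.01, 0.712, -0.701, 0.045]
contact_force: [-0.2, 0.1, -3.0]
width: 0.007
```

```bash
python3 st.py
```

```text
10.95 [ 521.  -188.3  109. ] yaw -1.558 approach [ 0.078 -0.048 -0.996] q [-0.47  0.31  1.82 -0.01  0.92  1.09] F [-0.2  0.1 -3. ] w 0.007013318284145009
```

Emit:
{"api": "play_rows", "payload": {
  "series": [
    {"fingers": 1,"dx": 0,"dy": 3,"dz": -3,"turn": 0},
    {"fingers": 1,"dx": 0,"dy": 1,"dz": -3,"turn": 0},
    {"fingers": 1,"dx": 0,"dy": 0,"dz": 0,"turn": 0}
  ]
}}

```text
clock: 11.2
position: [0.5213, -0.1841, 0.1023]
ee_rot: [-0.01, 0.712, -0.701, 0.045]
contact_force: [-0.4, -0.4, -1.7]
width: 0.0067
```

```bash
python3 st.py
```

```text
11.2 [ 521.3 -184.1  102.3] yaw -1.558 approach [ 0.078 -0.048 -0.996] q [-0.46  0.32  1.83 -0.01  0.9   1.1 ] F [-0.4 -0.4 -1.7] w 0.006744850330198945
```

Emit:
{"api": "play_rows", "payload": {
  "series": [
    {"fingers": 1,"dx": 4,"dy": 0,"dz": 0,"turn": 0},
    {"fingers": 1,"dx": 3,"dy": 0,"dz": 0,"turn": 0},
    {"fingers": 1,"dx": 2,"dy": 0,"dz": 0,"turn": 0},
    {"fingers": 1,"dx": 0,"dy": 0,"dz": 0,"turn": 0}
  ]
}}

```text
clock: 11.53
position: [0.5322, -0.1842, 0.1031]
ee_rot: [-0.011, 0.712, -0.701, 0.046]
contact_force: [-0.2, 0.3, -2.4]
width: 0.0066
```

```bash
python3 st.py
```

```text
11.5333 [ 532.2 -184.2  103.1] yaw -1.558 approach [ 0.08  -0.049 -0.996] q [-0.45  0.33  1.81 -0.01  0.91  1.11] F [-0.2  0.3 -2.4] w 0.006641035902076329
```

Emit:
{"api": "play_rows", "payload": {
  "series": [
    {"fingers": 1,"dx": 1,"dy": 0,"dz": -1,"turn": 0},
    {"fingers": 1,"dx": 1,"dy": 0,"dz": -1,"turn": 0},
    {"fingers": 1,"dx": 1,"dy": 0,"dz": 0,"turn": 0}
  ]
}}

```text
clock: 11.78
position: [0.5354, -0.1844, 0.1014]
ee_rot: [-0.01, 0.712, -0.701, 0.046]
contact_force: [-2.4, -0.2, -0.6]
width: 0.0067
```

```bash
python3 st.py
```

```text
11.7833 [ 535.4 -184.4  101.4] yaw -1.557 approach [ 0.079 -0.049 -0.996] q [-0.45  0.34  1.8  -0.01  0.91  1.11] F [-2.4 -0.2 -0.6] w 0.006746736178050165
```

Emit:
{"api": "play_rows", "payload": {
  "series": [
    {"fingers": 1,"dx": 1,"dy": 0,"dz": -1,"turn": 0},
    {"fingers": 1,"dx": 1,"dy": 0,"dz": -1,"turn": 0},
    {"fingers": 1,"dx": 0,"dy": 0,"dz": 0,"turn": 0}
  ]
}}

```text
clock: 12.03
position: [0.5358, -0.1843, 0.0999]
ee_rot: [-0.009, 0.712, -0.701, 0.044]
contact_force: [-0.4, 0.1, -0.5]
width: 0.0064
```

```bash
python3 st.py
```

```text
12.0333 [ 535.8 -184.3   99.9] yaw -1.557 approach [ 0.076 -0.049 -0.996] q [-0.45  0.34  1.8  -0.01  0.91  1.12] F [-0.4  0.1 -0.5] w 0.006447833840088323
```

Emit:
{"api": "play_rows", "payload": {
  "series": [
    {"fingers": 1,"dx": 2,"dy": 0,"dz": -2,"turn": 0},
    {"fingers": 1,"dx": 2,"dy": 0,"dz": -2,"turn": 0}
  ]
}}

```text
clock: 12.2
position: [0.5363, -0.1844, 0.0996]
ee_rot: [-0.006, 0.713, -0.7, 0.042]
contact_force: [-11.6, 1.7, 19.6]
width: 0.0071
```

```bash
python3 st.py;python3 - <<'E'
from rig import *; import cv2,numpy as np
p=get_image("side")
a=cv2.resize(p["pixels"][150:230,335:415,::-1],(600,600),interpolation=2)
cv2.imwrite("pics/p4.png",a)
E
```

```text
12.2 [ 536.3 -184.4   99.6] yaw -1.555 approach [ 0.069 -0.05  -0.996] q [-0.44  0.34  1.8  -0.02  0.92  1.12] F [-11.6   1.7  19.6] w 0.007087059612227233
```

View pics/p4.png

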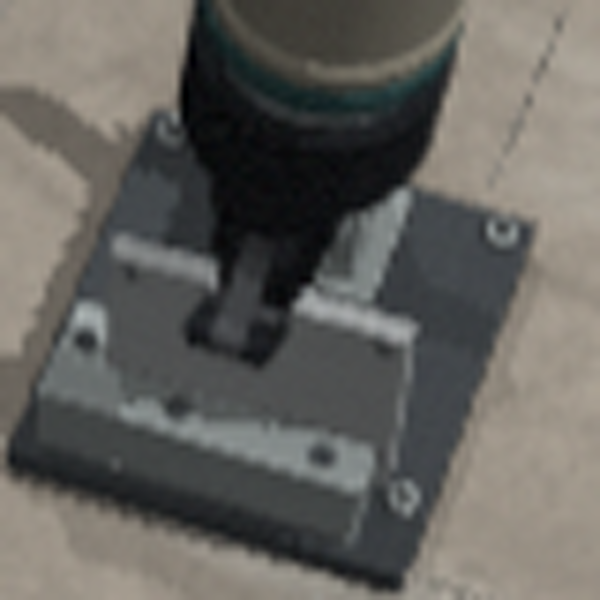

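The plate stands on the bed (+20 N) and bears on the stop (-12 N), with its far edge meeting the stop near (110,330). I'll ease off, then release.

Emit:
{"api": "play_rows", "payload": {
  "series": [
    {"fingers": 1,"dx": 0,"dy": 0,"dz": 1,"turn": 0},
    {"fingers": 0.6,"dx": 0,"dy": 0,"dz": 0,"turn": 0},
    {"fingers": 0.4,"dx": 0,"dy": 0,"dz": 0,"turn": 0},
    {"fingers": 0.2,"dx": 0,"dy": 0,"dz": 0,"turn": 0},
    {"fingers": 0.2,"dx": 0,"dy": 0,"dz": 0,"turn": 0}
  ]
}}

```text
clock: 12.67
position: [0.5392, -0.1853, 0.1027]
ee_rot: [-0.008, 0.712, -0.7, 0.046]
contact_force: [-0.3, 0.1, -0.2]
width: 0.0339
```

```bash
python3 st.py;python3 - <<'E'
from rig import *; import cv2,numpy as np
p=get_image("side")
a=cv2.resize(p["pixels"][150:230,335:415,::-1],(600,600),interpolation=2)
cv2.imwrite("pics/p5.png",a)
E
```

```text
12.6667 [ 539.2 -185.3  102.7] yaw -1.556 approach [ 0.077 -0.053 -0.996] q [-0.44  0.34  1.79 -0.02  0.92  1.12] F [-0.3  0.1 -0.2] w 0.0338933293025559
```

View pics/p5.png

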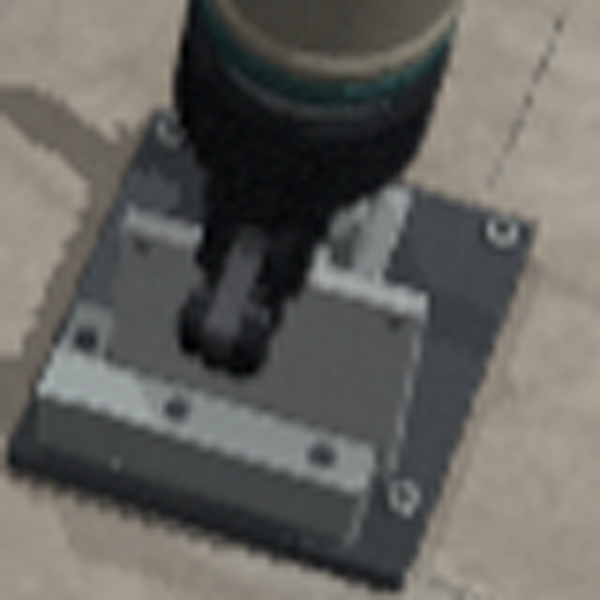

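Run:
```python
from rig import *; from h import *
p=get_image("side");t=get_image("top")
S=lambda u,v:(335+u/7.5,150+v/7.5)
for q in[(117,240),(415,325),(127,215),(425,300)]: print(np.round(back(p,S(*q),.110)*1000))
for m in masks_of(t,"plate_tall")[:3]: print(m["p"],m["xy"])
for q,z in[((80,395),.048),((372,470),.048)]: print(np.round(back(p,S(*q),z)*1000))
```

```text
[ 586. -185.  110.]
[ 488. -188.  110.]
[ 587. -195.  110.]
[ 488. -198.  110.]
[ 589. -163.   48.]
[ 491. -170.   48.]
```

The plate dropped slightly as I released it and now leans about 6° against the jaw-side finger: its top edge is at y≈-196, against -187 before. I'll regrip, bring it to the fence and release it there without lifting.

Emit:
{"api": "play_rows", "payload": {
  "series": [
    {"fingers": 1,"dx": 0,"dy": 0,"dz": 0,"turn": 0},
    {"fingers": 1,"dx": 0,"dy": 0,"dz": 0,"turn": 0},
    {"fingers": 1,"dx": 0,"dy": 0,"dz": 0,"turn": 0},
    {"fingers": 1,"dx": 0,"dy": 0,"dz": 0,"turn": 0},
    {"fingers": 1,"dx": 0,"dy": 2,"dz": 0,"turn": 0},
    {"fingers": 1,"dx": 0,"dy": 2,"dz": 0,"turn": 0}
  ],
  "squeeze": 25
}}

```text
clock: 13.37
position: [0.5387, -0.1817, 0.1022]
ee_rot: [-0.007, 0.712, -0.7, 0.046]
contact_force: [-0.1, -1.4, -0.6]
width: 0.0073
```

```bash
python3 st.py
```

```text
13.3667 [ 538.7 -181.7  102.2] yaw -1.556 approach [ 0.076 -0.053 -0.996] q [-0.44  0.34  1.8  -0.02  0.91  1.13] F [-0.1 -1.4 -0.6] w 0.00728797797517808
```

Emit:
{"api": "play_rows", "payload": {
  "series": [
    {"fingers": 1,"dx": 0,"dy": 2,"dz": 0,"turn": 0},
    {"fingers": 1,"dx": 0,"dy": 2,"dz": 0,"turn": 0},
    {"fingers": 1,"dx": 0,"dy": 2,"dz": 0,"turn": 0}
  ]
}}

```text
clock: 13.62
position: [0.5388, -0.1772, 0.1023]
ee_rot: [-0.006, 0.713, -0.7, 0.047]
contact_force: [-1.0, -7.2, -1.9]
width: 0.0069
```

```bash
python3 st.py
```

```text
13.6167 [ 538.8 -177.2  102.3] yaw -1.555 approach [ 0.076 -0.057 -0.995] q [-0.43  0.34  1.8  -0.03  0.91  1.14] F [-1.  -7.2 -1.9] w 0.006893481033915629
```

Emit:
{"api": "play_rows", "payload": {
  "series": [
    {"fingers": 1,"dx": 2,"dy": 0,"dz": -1,"turn": 0},
    {"fingers": 1,"dx": 2,"dy": 0,"dz": -2,"turn": 0},
    {"fingers": 1,"dx": 2,"dy": 0,"dz": -2,"turn": 0}
  ]
}}

```text
clock: 13.87
position: [0.5393, -0.1781, 0.1022]
ee_rot: [-0.001, 0.713, -0.699, 0.045]
contact_force: [-9.1, 0.2, 17.7]
width: 0.0071
```

```bash
python3 st.py
```

```text
13.8667 [ 539.3 -178.1  102.2] yaw -1.553 approach [ 0.066 -0.062 -0.996] q [-0.42  0.34  1.79 -0.04  0.92  1.15] F [-9.1  0.2 17.7] w 0.0071448313516348505
```

Emit:
{"api": "play_rows", "payload": {
  "series": [
    {"fingers": 1,"dx": 0,"dy": 2,"dz": -1,"turn": 0},
    {"fingers": 0.7,"dx": 0,"dy": 0,"dz": 0,"turn": 0},
    {"fingers": 0.5,"dx": 0,"dy": 0,"dz": 0,"turn": 0},
    {"fingers": 0.2,"dx": 0,"dy": 0,"dz": 0,"turn": 0},
    {"fingers": 0,"dx": 0,"dy": 0,"dz": 0,"turn": 0},
    {"fingers": 0,"dx": 0,"dy": 0,"dz": 0,"turn": 0}
  ]
}}

```text
clock: 14.37
position: [0.5393, -0.1743, 0.1021]
ee_rot: [-0.002, 0.713, -0.699, 0.045]
contact_force: [0.0, 0.6, 0.4]
width: 0.0422
```

```bash
python3 st.py;python3 - <<'E'
from rig import *; import cv2,numpy as np
p=get_image("side")
a=cv2.resize(p["pixels"][150:230,335:415,::-1],(600,600),interpolation=2)
cv2.imwrite("pics/p6.png",a)
E
```

```text
14.3667 [ 539.3 -174.3  102.1] yaw -1.553 approach [ 0.067 -0.06  -0.996] q [-0.42  0.34  1.8  -0.03  0.92  1.15] F [0.  0.6 0.4] w 0.04215992167105565
```

View pics/p6.png

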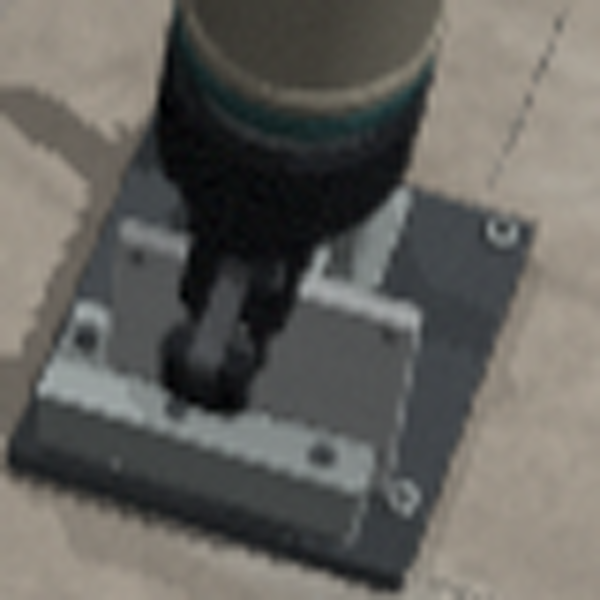

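Run:
```python
from rig import *; from h import *
p=get_image("side")
S=lambda u,v:(335+u/7.5,150+v/7.5)
for q,z in[((120,226),.110),((418,310),.110),((390,475),.014),((418,490),.014)]: print(np.round(back(p,S(*q),z)*1000))
X=lambda x,y,z:np.round((proj(p,[[x,y,z]])[0]-[335,150])*7.5)
for y in(-.178,-.182,-.186,-.190):print(y,X(.485,y,.014),X(.485,y,.11))
m=masks_of(p,"plate_tall")
for k in m[:2]:
  c=np.argwhere(k["region"]); 
  print(k["p"],k["xy"],(c[:,::-1].min(0)-[335,150])*7.5,(c[:,::-1].max(0)-[335,150])*7.5)
```

```text
[ 587. -190.  110.]
[ 489. -194.  110.]
[ 488. -190.   14.]
[ 478. -187.   14.]
-0.178 [388. 506.] [415. 354.]
-0.182 [392. 496.] [419. 344.]
-0.186 [395. 486.] [423. 334.]
-0.19 [399. 477.] [427. 324.]
0.57 [376.5, 194.1] [105.  217.5] [412.5 450. ]
```

```bash
cat > edge.py <<'E'
from rig import *; from h import *
p=get_image("side"); g=p["pixels"].astype(float).mean(2)
for c in(353,381,384,387): 
  w=g[172:205,c]; w=np.clip(w-130,0,None); r=172+(w*np.arange(len(w))).sum()/max(w.sum(),1); print(c,round(r,2),np.round(back(p,(c,r),.110)*1000)[:2],w.max())
E
python3 edge.py
```

```text
353 203.26 [ 561. -132.] 26.333333333333343
381 188.67 [ 513. -193.] 33.66666666666666
384 189.08 [ 506. -194.] 31.333333333333343
387 186.42 [ 502. -204.] 30.333333333333343
```

Emit:
{"api": "play_rows", "payload": {
  "series": [
    {"fingers": 0,"dx": 0,"dy": -2,"dz": 0,"turn": 0},
    {"fingers": 0,"dx": 0,"dy": -2,"dz": 0,"turn": 0},
    {"fingers": 0,"dx": 0,"dy": -1,"dz": 0,"turn": 0}
  ]
}}

```text
clock: 14.82
position: [0.5394, -0.1798, 0.102]
ee_rot: [-0.002, 0.713, -0.699, 0.045]
contact_force: [0.0, 0.4, -0.3]
width: 0.0428
```

```bash
python3 edge.py; python3 st.py
```

```text
353 203.23 [ 561. -132.] 26.333333333333343
381 188.61 [ 513. -193.] 30.0
384 189.08 [ 506. -194.] 28.666666666666657
387 184.19 [ 504. -210.] 31.666666666666657
14.8667 [ 539.4 -179.9  102. ] yaw -1.553 approach [ 0.067 -0.06  -0.996] q [-0.43  0.34  1.79 -0.03  0.92  1.14] F [-0.3  0.6  0.3] w 0.04253888432425292
```

The edge hasn't moved with the finger 5 mm away, so the plate stands on its own. I'll centre the fingers and withdraw upwards.

Emit:
{"api": "play_rows", "payload": {
  "series": [
    {"fingers": 0,"dx": 0,"dy": -4,"dz": 0,"turn": 0},
    {"fingers": 0,"dx": 0,"dy": -4,"dz": 0,"turn": 0},
    {"fingers": 0,"dx": 0,"dy": -2,"dz": 0,"turn": 0},
    {"fingers": 0,"dx": 0,"dy": 0,"dz": 4,"turn": 0},
    {"fingers": 0,"dx": 0,"dy": 0,"dz": 8,"turn": 0},
    {"fingers": 0,"dx": 0,"dy": 0,"dz": 12,"turn": 0},
    {"fingers": 0,"dx": 0,"dy": 0,"dz": 20,"turn": 0},
    {"fingers": 0,"dx": 0,"dy": 0,"dz": 30,"turn": 0},
    {"fingers": 1,"dx": 0,"dy": 0,"dz": 30,"turn": 0},
    {"fingers": 1,"dx": 0,"dy": -20,"dz": 10,"turn": 0},
    {"fingers": 1,"dx": 0,"dy": -30,"dz": 0,"turn": 0},
    {"fingers": 1,"dx": 0,"dy": -30,"dz": 0,"turn": 0},
    {"fingers": 1,"dx": 0,"dy": -20,"dz": 0,"turn": 0}
  ]
}}

```text
clock: 15.95
position: [0.5383, -0.2893, 0.2291]
ee_rot: [-0.003, 0.716, -0.697, 0.046]
contact_force: [-0.4, 0.2, 0.3]
width: -0.0
```

```bash
python3 edge.py; python3 st.py
python3 - <<'E'
from rig import *; import cv2,numpy as np
p=get_image("side"); t=get_image("top")
a=cv2.resize(p["pixels"][145:225,335:415,::-1],(400,400),interpolation=2)
b=cv2.resize(t["pixels"][230:310,380:460,::-1],(400,400),interpolation=2)
cv2.imwrite("pics/p7.png",np.hstack([a,b]))
E
```

```text
353 184.55 [ 579. -180.] 57.66666666666666
381 192.96 [ 509. -181.] 54.0
384 190.35 [ 505. -191.] 53.66666666666666
387 190.44 [ 498. -193.] 53.33333333333334
16.0 [ 538.7 -293.1  229.2] yaw -1.549 approach [ 0.072 -0.064 -0.995] q [-0.6   0.29  1.52 -0.01  1.24  0.95] F [ 1.1 -3.   1. ] w 0.00012567885687005633
```

View pics/p7.png

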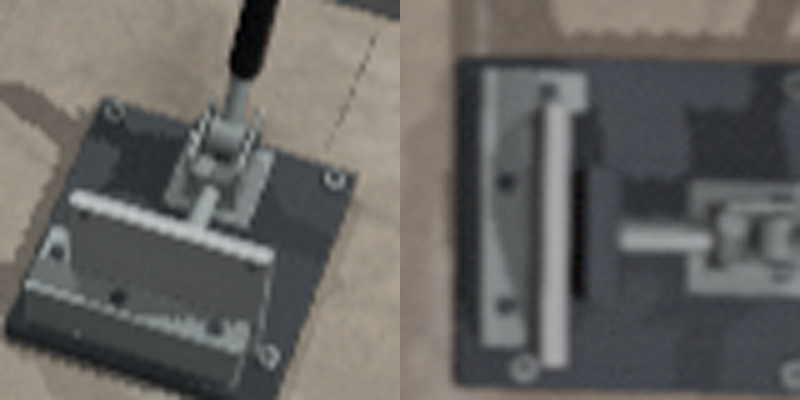

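The plate stands upright at the end stop, between jaw and fence, and nothing holds it: in the top crop its edge runs (556,103) to (553,365), with the stop just beyond and the jaw at u≈582. Next is the lever, starting from its fence side.

Emit:
{"api": "play_rows", "payload": {
  "series": [
    {"fingers": 1,"dx": 0,"dy": 5,"dz": -24,"turn": 0},
    {"fingers": 1,"dx": -1,"dy": 4,"dz": -24,"turn": 0},
    {"fingers": 1,"dx": -1,"dy": 1,"dz": -24,"turn": 0},
    {"fingers": 1,"dx": -1,"dy": 0,"dz": -22,"turn": 0},
    {"fingers": 1,"dx": 0,"dy": 0,"dz": 0,"turn": 0}
  ]
}}

```text
clock: 16.52
position: [0.5347, -0.2727, 0.1345]
ee_rot: [-0.006, 0.715, -0.698, 0.046]
contact_force: [-0.5, 0.2, -0.6]
width: -0.0003
```

```bash
python3 st.py
```

```text
16.5167 [ 534.7 -272.7  134.5] yaw -1.548 approach [ 0.074 -0.056 -0.996] q [-0.58  0.35  1.69 -0.01  1.01  0.97] F [-0.5  0.2 -0.6] w -0.0003212837893476615
```

Emit:
{"api": "play_rows", "payload": {
  "series": [
    {"fingers": 1,"dx": 0,"dy": -9,"dz": 0,"turn": 0},
    {"fingers": 1,"dx": 0,"dy": -8,"dz": 0,"turn": 0},
    {"fingers": 1,"dx": 0,"dy": -6,"dz": -3,"turn": 0},
    {"fingers": 1,"dx": 0,"dy": -6,"dz": -3,"turn": 0},
    {"fingers": 1,"dx": 0,"dy": -6,"dz": -4,"turn": 0},
    {"fingers": 1,"dx": 0,"dy": -6,"dz": -4,"turn": 0}
  ]
}}

```text
clock: 17.02
position: [0.5369, -0.3147, 0.1257]
ee_rot: [-0.007, 0.716, -0.696, 0.048]
contact_force: [-0.8, 2.6, 1.3]
width: 0.0004
```

```bash
python3 st.py; python3 edge.py
```

```text
17.0167 [ 536.9 -314.7  125.7] yaw -1.545 approach [ 0.079 -0.057 -0.995] q [-0.64  0.38  1.65  0.    1.01  0.9 ] F [-0.8  2.6  1.3] w 0.0003809449019206563
353 185.83 [ 577. -177.] 59.33333333333334
381 189.24 [ 512. -191.] 58.33333333333334
384 186.93 [ 508. -200.] 56.66666666666666
387 187.22 [ 501. -202.] 58.66666666666666
```

Emit:
{"api": "play_rows", "payload": {
  "series": [
    {"fingers": 1,"dx": 0,"dy": -5,"dz": -7,"turn": 0},
    {"fingers": 1,"dx": 0,"dy": -5,"dz": -7,"turn": 0},
    {"fingers": 1,"dx": -1,"dy": -4,"dz": -7,"turn": 0},
    {"fingers": 1,"dx": -1,"dy": -4,"dz": -7,"turn": 0}
  ]
}}

```text
clock: 17.4
position: [0.5375, -0.339, 0.0983]
ee_rot: [-0.007, 0.716, -0.696, 0.054]
contact_force: [2.1, 0.7, 1.9]
width: 0.0002
```

```bash
python3 st.py; python3 edge.py
```

```text
17.4 [ 537.5 -339.    98.3] yaw -1.547 approach [ 0.087 -0.065 -0.994] q [-0.67  0.42  1.67  0.    0.94  0.87] F [2.1 0.7 1.9] w 0.0002201782951606113
353 183.72 [ 579. -182.] 59.0
381 191.6 [ 510. -185.] 56.33333333333334
384 189.01 [ 506. -194.] 56.0
387 191.3 [ 497. -191.] 56.33333333333334
```

Emit:
{"api": "play_rows", "payload": {
  "series": [
    {"fingers": 1,"dx": -1,"dy": -1,"dz": -7,"turn": 0},
    {"fingers": 1,"dx": -1,"dy": 0,"dz": -7,"turn": 0},
    {"fingers": 1,"dx": -1,"dy": 0,"dz": -6,"turn": 0}
  ]
}}

```text
clock: 17.7
position: [0.5352, -0.3433, 0.0762]
ee_rot: [-0.006, 0.715, -0.697, 0.056]
contact_force: [1.6, -1.1, 3.8]
width: 0.0001
```

```bash
python3 st.py; python3 edge.py
```

```text
17.7 [ 535.2 -343.3   76.2] yaw -1.547 approach [ 0.089 -0.069 -0.994] q [-0.68  0.44  1.7   0.    0.89  0.86] F [ 1.6 -1.1  3.8] w 0.00011098774997304692
353 183.91 [ 579. -182.] 57.0
381 191.68 [ 510. -185.] 58.0
384 189.17 [ 506. -194.] 58.33333333333334
387 193.64 [ 495. -185.] 55.33333333333334
```

Emit:
{"api": "play_rows", "payload": {
  "series": [
    {"fingers": 1,"dx": 0,"dy": 0,"dz": -4,"turn": 0},
    {"fingers": 1,"dx": 0,"dy": 0,"dz": -4,"turn": 0}
  ]
}}

```text
clock: 17.92
position: [0.5348, -0.3435, 0.0716]
ee_rot: [-0.006, 0.716, -0.696, 0.056]
contact_force: [-11.8, 9.1, 46.0]
width: 0.0003
```

```bash
python3 st.py; python3 edge.py
```

```text
17.9167 [ 534.8 -343.5   71.6] yaw -1.547 approach [ 0.089 -0.07  -0.994] q [-0.68  0.45  1.7   0.    0.88  0.86] F [-11.8   9.1  46. ] w 0.00029314542648481575
353 183.88 [ 579. -182.] 57.33333333333334
381 191.95 [ 510. -184.] 56.66666666666666
384 189.02 [ 506. -194.] 56.66666666666666
387 193.18 [ 496. -186.] 56.0
```

The force jumps to 46 N at z≈0.072, so the lever is on its end stop. I'll lift off and check.

Emit:
{"api": "play_rows", "payload": {
  "series": [
    {"fingers": 1,"dx": 0,"dy": 0,"dz": 8,"turn": 0},
    {"fingers": 1,"dx": 0,"dy": 0,"dz": 20,"turn": 0},
    {"fingers": 1,"dx": 0,"dy": -5,"dz": 35,"turn": 0},
    {"fingers": 1,"dx": -10,"dy": -30,"dz": 35,"turn": 0},
    {"fingers": 1,"dx": -20,"dy": -30,"dz": 30,"turn": 0},
    {"fingers": 1,"dx": -25,"dy": -30,"dz": 0,"turn": 0},
    {"fingers": 1,"dx": -25,"dy": -30,"dz": 0,"turn": 0},
    {"fingers": 1,"dx": -25,"dy": -20,"dz": 0,"turn": 0},
    {"fingers": 1,"dx": -25,"dy": -20,"dz": 0,"turn": 0},
    {"fingers": 1,"dx": 0,"dy": 0,"dz": 0,"turn": 0}
  ]
}}

```text
clock: 18.8
position: [0.3951, -0.4982, 0.1977]
ee_rot: [-0.007, 0.72, -0.693, 0.044]
contact_force: [0.2, 1.1, 0.1]
width: -0.0002
```

```bash
python3 st.py; python3 edge.py
python3 - <<'E'
from rig import *; import cv2,numpy as np
p=get_image("side"); t=get_image("top")
a=cv2.resize(p["pixels"][130:390,270:450,::-1],(400,578),interpolation=2)
b=cv2.resize(t["pixels"][235:315,385:495,::-1],(400,291),interpolation=2)
c=cv2.resize(t["pixels"][220:340,160:325,::-1],(400,287),interpolation=2)
cv2.imwrite("pics/p8.png",np.hstack([a,np.vstack([b,c])]))
E
```

```text
18.8 [ 395.1 -498.2  197.7] yaw -1.534 approach [ 0.073 -0.05  -0.996] q [-1.03  0.35  1.51  0.04  1.2   0.49] F [0.2 1.1 0.1] w -0.00016198414482060443
353 183.9 [ 579. -182.] 53.66666666666666
381 192.43 [ 510. -183.] 53.0
384 189.83 [ 505. -192.] 53.66666666666666
387 194.24 [ 495. -183.] 51.66666666666666
```

View pics/p8.png

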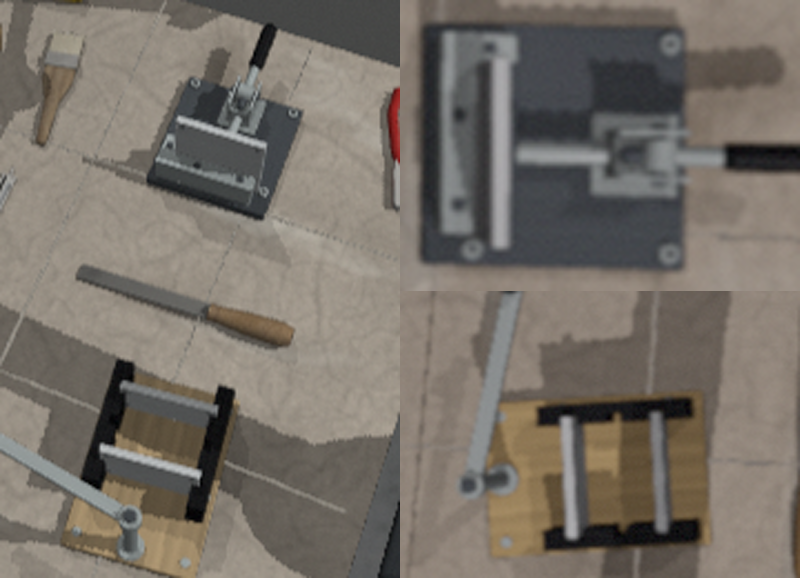

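Run:
```python
from rig import *; from h import *
t=get_image("top"); p=get_image("side")
T=lambda u,v:(385+(u-400)/3.636,235+v/3.636)
for q in[(500,57),(500,248)]: print("plate top",np.round(back(t,T(*q),.110)*1000))
print("stop face",np.round(back(t,T(512,62),.042)*1000), np.round(back(t,T(480,62),.042)*1000))
for n,c in(("top",t),("side",p)):
  for l in("lever_grip","clamp_lever"):
    for m in masks_of(c,l)[:1]: 
      r=np.argwhere(m["region"])[:,::-1]; print(n,l,round(m["p"],2),m["xy"],r.min(0),r.max(0))
  for a in(5,10,15,25):
    a_=np.radians(a); print(a,[np.round(proj(c,[[.536,-.280-d*np.cos(a_),.048+d*np.sin(a_)]])[0],1).tolist() for d in(.070,.097)])
```

```text
plate top [ 585. -180.  110.]
plate top [ 486. -181.  110.]
stop face [ 586. -198.   42.] [ 586. -180.   42.]
top lever_grip 0.85 [479.6, 279.2] [445 273] [505 282]
top clamp_lever 0.82 [479.1, 277.6] [445 273] [505 283]
5 [[492.5, 278.9], [506.4, 279.3]]
10 [[493.1, 278.9], [507.3, 279.3]]
15 [[493.4, 278.9], [507.9, 279.3]]
25 [[493.1, 278.9], [507.7, 279.3]]
side lever_grip 0.69 [384.8, 157.0] [377 141] [393 177]
side clamp_lever 0.62 [345.9, 309.9] [325 301] [367 320]
5 [[390.0, 149.6], [393.3, 141.2]]
10 [[390.2, 148.4], [393.5, 139.5]]
15 [[390.2, 147.4], [393.6, 138.0]]
25 [[390.1, 145.9], [393.5, 135.9]]
```

```bash
python3 -c "
from rig import *; print(sign_off(), get_state()['clock'])"
```

```text
the job is handed in; nothing more can be done
the job is handed in; nothing more can be done
```

The tall plate is clamped upright in the filing fixture and the job is handed in; the last clock reading, just before the final look, was 18.8 s of the 56 s.

**What I did**
- I swung the keeper bar aside to about 1.3 rad and drew the tall plate straight up out of the middle slot.
- I stood it on the fixture bed against the end stop, then pressed the lever down to its end stop.

**Last checks**
- **Plate:** it stands at y ≈ -0.181, with its far edge at x ≈ 0.585 against the stop's face at x ≈ 0.586. That gap is within the camera's 2 mm accuracy.
- **Clamp:** the lever tip appears where a lever 5° above level would project, so it is fully down. The jaw's rod is extended to the plate.
- **Surroundings:** the other two plates are still in their slots, and the file and brush lie where they were. The final picture showed only a corner of the caliper; the arm did not go near it.

**What went wrong or disagreed**
- **Lean on first release:** the plate tipped about 6° against the open finger. I regripped it, brought it to the fence and released it again; it then stood on its own until clamped.
- **Tool tilt:** the tool picked up about 5° of tilt over the run, with no visible effect on the result.
- **Lever force:** the fingertips peaked at about 46 N vertically on the lever at its end stop. That is under the 120 N wrist limit; the 40 N limit is for the arm and gripper body, which I don't believe touched anything.
- **Edge measurement:** one script reading of the plate's edge was unreliable because the lever and jaw rod lay behind it, so I relied on the pictures.

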